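Lock the bayonet lid onto the glaze mill jar

ROBOT

A 6-joint arm with a two-finger parallel gripper is mounted at the origin on the work surface. World frame = base frame: x ahead of the robot, y to its left, z up, the work surface at z = 0. Lengths are in m, angles in degrees, forces in N, time in s.
With the tool pointing down it reaches from about 0.25 to 0.725 m from the base axis. Payload 9.7 kg.
Tool frame: the origin (TCP) lies midway between the tips of the shut fingers; the grasp point (between the pads) lies 19 mm behind it; x points along the fingers, y is the direction in which the jaws open and shut, and the axes are right-handed (so a half turn about x gives the same grasp; the last joint's range is limited). The gripper opens to 85 mm and grips with 20 to 120 N. Pads are 22 mm wide; open, the fingers measure 114 mm over their backs; the gripper's body (76 mm by 85 mm) begins 54 mm behind the grasp point. The pads swing forward as they close: fully open they stand 13 mm farther back than shut.
Start: joints at [66.291, 4.979, 10.078, 95.1, 0, 90], TCP at [0.221, 0.504, 0.231] pointing down, gripper open.
Joint ranges: [-179.16, 179.16], [-48.56, 103.87], [-65.8, 70.77], [-126.05, 130.52], [-82.76, 87.17], [-180, 180]. Speed limits (degrees/s): [127.2, 127.2, 147.25, 180, 180, 180].

INTERFACE

Orientations are given as [roll, pitch, yaw] about the fixed x, y, z axes, in that order (R = Rz(yaw) Ry(pitch) Rx(roll)).
In Python, from workcell import bot, cams gives the robot as it stands.
- The arm moves only by the tool apply_moves, never from a script. Its argument "commands" is a list of rows, each a list of 5 numbers: the shift along the tool's x, y, z in m, then the turn about the tool's x in rad, then the opening, from -1 (shut) to 1 (fully open). In form: [[tx, ty, tz, roll, hand], ...]. A call has 1 to 12 rows; each row is the pose to reach, as a shift and turn from the pose measured when the call began, along the tool's axes at that moment; what a row does not reach only later rows make up. A row lasts 1/10 s, in which the tool goes at most 50 mm and 8.59 degrees, less where a joint would pass 70% of its speed; a pose out of reach is approached as far as the arm can. A call with a gripper value outside its range is refused whole. The fingers move at their own pace and stop on an object; "newtons" is the grip in N (left out, the last holds). Time passes only in rows, so rows that repeat a pose let the fingers close. It gives the time, the measured TCP pose, the force and the opening at its end, in the units of the state.
- bot.get_obs(): the state, without advancing time (a new reading comes with each control period).
- cams.camera(name): name is "side" or "top" or "wrist"; returns a dict with "frame" (400x640x3 uint8, blue, green, red), "depth" (400x640 float32, m along the optical axis (not along the pixel's ray), 0 where there is no reading), "camera_matrix" (3x3 intrinsics, pixels), "R" (3x3) and "t" (3): a world point X has camera coordinates R X + t; the wrist camera has in their place "mount" (4x4, takes a point from camera to tool coordinates, whose origin is the TCP and whose axes are the tool frame's). Camera axes: x right, y down, z forward; pixel columns grow to the right and rows downward; lengths in m; the calibration is good to about 2 mm. The wrist camera is an equidistant fisheye: a pixel r from the principal point sees the ray r / f radians off the axis. A picture is of the moment at which its call begins: read the wrist's pose just before it.
- bot.job_done(): hands the job in, once; it reports no verdict.
Trained networks look in the newest picture that a camera, given by its name, has taken for a name from the list of things; names that differ only in an ending like _2 or _b are one class to them, and where a whole thing is asked for, a point or a joint stands for the part that bears it (a point fixed in the world has none). Each returns a list of dicts, best first, with "confidence" (0 to 1); they miss things now and then, are a little off and sometimes report something else, mostly with a low value. They report only what shows in the picture. A call takes as long as a camera call. They do not tell look-alikes from the thing itself.
- cams.spot_in(name, camera): "rect" ([left, top, right, bottom] in pixels, round what is visible of it).
The state is a dict: "time": time; "q": joint angles; "qd": joint speeds; "joint_efforts": joint torques, N m; "ee_pos": TCP position; "tcp_rot": TCP orientation; "wrist_force": force on the tool from outside, world axes, zero at the start; "torque": the same for the moment, N m; "opening": finger opening in m.
Only numpy, scipy, OpenCV 4.12 (cv2) and the standard library are available. Lean on these libraries where they do the work, as an engineer would, in place of code of your own. Each camera call takes 0.05 s, during which the arm holds its last target. There are 200 camera calls.

TASK

Close the loaded glaze mill jar: take the lid by its black bar, set it square into the jar's steel collar with its three brass lugs down through the three gaps, and turn it clockwise, letting the ramps draw it down onto the red gasket. Feel for where they first bite and go on about 10 degrees, a 2 mm draw, to hand-tight: looser leaks and much tighter crushes the gasket. Never force or jam it, let go at the end, and leave everything else on the bench where it stands.

Things in the scene. Friction and masses are not known exactly. Their poses are not given: they have to be found in the camera images.
- jar: white porcelain mill jar, 148 mm across, clamped in a round stand (196 mm across) and immovable; steel bayonet collar round its mouth, 140 mm across, flat top 175 mm above the bench. Origin: on the bench below the jar's axis, z up. Inside the collar three inward lips (53.5 to 64 mm radius) are parted by three gaps, 28 degrees wide, centred at 0, 120 and 240 degrees from x, a red mark at each
- jar_mouth (a point): on the jar's axis at the collar's flat top; axes as the jar's. Clockwise (seen from above) from each gap the lip's underside falls 11 mm per radian, drawing the lid down against the red rubber gasket ring (pushes back 5 N per mm). Gaskets are thick or worn thin, which is not measured: the ramps bite at 17 to 54 degrees of turn past the gap's centre, the solid stop at 76 is far beyond
- lid_grip (a point): centre of the lid's black bar handle: 110 mm long (x), 16 mm wide, 24 mm tall, z up, on a central stem; pinch it across its middle from above. 64 mm above the bench while the lid stands there. Resting in the collar with the lugs in the gaps it is 28 to 36 mm above the collar's top; lugs up on the lips: 50 mm. A hand that does not follow the lid down as the ramps draw it feels a strong downward pull
- lid: the same lid, 0.27 to 0.49 kg; origin 64 mm below lid_grip, under its tapered plug (76 mm across, 12 mm tall). Above the plug a steel disc, 102 mm across, 12 mm thick, 2.5 mm play to the lips all round. Three brass lugs, 8 mm thick, 18 mm above the origin, stick out to 60 mm radius at 0, 120 and 240 degrees from x. Hand-tight, they bear on the ramps with about 10 N in all; turning then takes about 0.4 N m
- teacup: bystander: celadon teacup, 68 mm across, 50 mm tall, origin under its centre
- bud_vase: bystander: small celadon vase, 68 mm across, 115 mm tall, origin under its centre
- glaze_jar: bystander: glaze sample jar with a blue cap, 60 mm across, 85 mm tall, origin under its centre
- brush: bystander: brush lying on the bench, its origin near its middle
- spatula: bystander: spatula lying on the bench, its origin near its middle
- bowl: bystander: celadon bowl, 104 mm across, 45 mm tall, origin under its centre
- teapot: bystander: small celadon teapot, 100 mm across without spout and handle, 79 mm tall, origin under its centre
Mind the look-alikes: they are no part of the job. Leave any blue, orange or purple look-alike of the lid alone.

How it is judged (in metres and radians):
On the way:
1. the lid sits square in the collar with its lugs down through the gaps (horizontal distance between lid_grip and jar_mouth below 0.005 m and z of lid_grip in the frame of jar below 0.213 m and angle between lid_grip's own z axis and vertical below 0.07 rad), for 0.1 s.
At the end, for the whole second after the job is handed in: the lid sits in the jar's collar, centred within 5 mm and level within 0.05 rad, at rest and released, drawn down so that its lugs bear on the ramps with 6 to 14 N in all (1.2 to 2.8 mm of draw past the first bite) (horizontal distance between lid_grip and jar_mouth below 0.005 m and z of lid_grip in the frame of jar below 0.213 m and angle between lid_grip's own z axis and vertical below 0.05 rad and linear speed of lid below 0.02 m/s and contact force between lid and jar between 6 and 14 N); the robot touches nothing.
It fails at once if the lid is forced or jammed against the jar and its collar with more than 60 N (contact force between lid and jar above 60 N).
It fails at once if the lid is forced or jammed against the jar and its collar with more than 60 N (contact force between lid and jar above 60 N).
It also fails if it takes over 67 s, if anything falls off the work surface, if the arm or the gripper's body presses on something with over 40 N, if the wrist force passes 120 N, or if a joint passes its speed limit or range.

## Working session

There is one attempt and no reset: what is moved stays moved. The work goes in short steps, Python scripts to look and compute and a tool call to move; the robot and the scene stay as the last step left them, time stands still between calls to the robot, and variables do not carry over. Pictures are saved under pics/ and viewed, about 8 in all and at most 12, crops included, and the job is handed in when it is done.

Besides the shell and the picture viewer there is one more tool, called after "Emit:" by a JSON object that holds its "api" and its "payload", one argument or row to a line. apply_moves: Moves the arm, as the interface text tells. Its arguments: {"type":"object","properties":{"commands":{"type":"array"},"newtons":{"type":"number"}},"required":["commands"]}

```bash
mkdir -p pics; ls
python3 - <<'E'
from workcell import bot, cams
import cv2,numpy as np
o=bot.get_obs();print({k:np.round(v,3).tolist() for k,v in o.items()})
fs=[]
for n in("top","side"):
    c=cams.camera(n);cv2.imwrite(f"pics/{n}0.png",c["frame"]);fs.append(c)
    np.savez(f"{n}0.npz",**c)
    for k in("lid","jar"):
        print(n,k,[(np.round(d["rect"]).tolist(),round(d["confidence"],2)) for d in cams.spot_in(k,n)])
    print(c["camera_matrix"].tolist(),np.round(c["R"],3).tolist(),c["t"])
E
```

```text
pics
{'time': 0.0, 'q': [66.292, 5.011, 10.034, 95.099, -0.001, 90.0], 'qd': [-0.085, 0.12, -0.061, 0.045, -0.062, -0.08], 'joint_efforts': [-0.001, -52.038, 46.482, 0.016, -0.0, 0.0], 'ee_pos': [0.221, 0.503, 0.231], 'tcp_rot': [-89.307, 89.923, -113.015], 'wrist_force': [0.331, 0.056, -0.298], 'torque': [0.053, -0.004, 0.004], 'opening': 0.085}
top lid [([258.0, 237.0, 297.0, 265.0], 0.94), ([215.0, 238.0, 248.0, 267.0], 0.93), ([372.0, 258.0, 405.0, 288.0], 0.91), ([243.0, 129.0, 273.0, 164.0], 0.86), ([253.0, 179.0, 281.0, 213.0], 0.75)]
top jar [([337.0, 169.0, 402.0, 224.0], 0.66)]
[[456.8456656849464, 0.0, 324.12139300970733], [0.0, 456.8456656849464, 199.8323152064419], [0.0, 0.0, 1.0]] [[0.01, -1.0, 0.005], [-0.982, -0.011, -0.191], [0.191, -0.003, -0.982]] [-0.01896272  0.50257318  1.49720626]
side lid [([330.0, 172.0, 363.0, 200.0], 0.89), ([247.0, 205.0, 283.0, 247.0], 0.86), ([267.0, 290.0, 314.0, 339.0], 0.84), ([229.0, 192.0, 259.0, 216.0], 0.64), ([293.0, 191.0, 326.0, 218.0], 0.56)]
side jar [([329.0, 213.0, 411.0, 306.0], 0.55)]
[[383.60542579095926, 0.0, 327.6307270461819], [0.0, 383.60542579095926, 204.51487628804605], [0.0, 0.0, 1.0]] [[0.867, -0.498, 0.006], [-0.27, -0.48, -0.835], [0.419, 0.722, -0.55]] [-0.42281273  0.25994649  0.97889869]
```

Run:
```python
import cv2
t=cv2.imread("pics/top0.png");cv2.imwrite("pics/topc.png",cv2.resize(t[115:315,190:456],None,fx=3,fy=3,interpolation=cv2.INTER_CUBIC)[:600,:800])
```

```text
(no output)
```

View pics/topc.png

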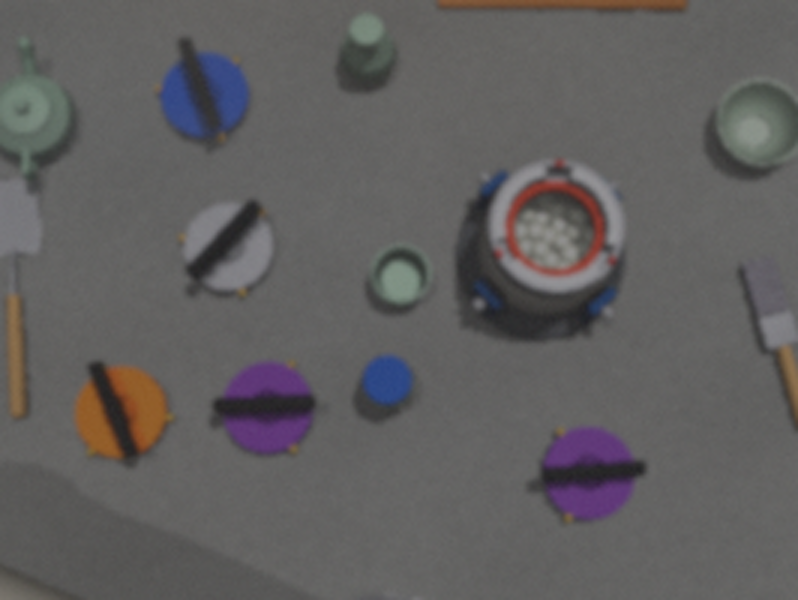

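View pics/side0.png

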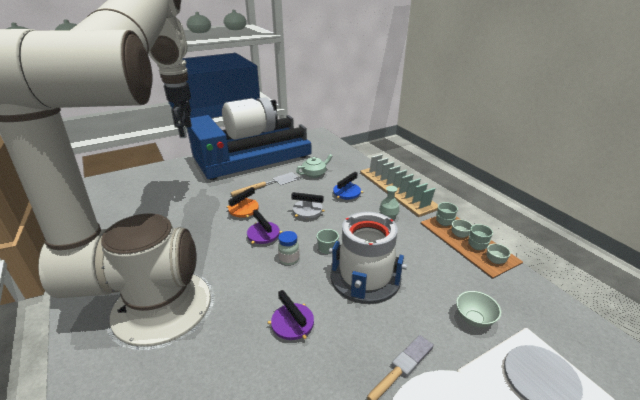

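The steel-grey disc at top pixel (266,197) (crop 228,247) is the lid. The look-alikes are blue at crop (205,95), orange at (122,412), and purple at (268,408) and (588,474). The jar's collar is at crop (556,226), with red marks at about (560,163), (498,255) and (613,260). The bar's upper-right end lies over a lug.

```bash
cat > h.py <<'E'
import numpy as np,cv2
from scipy.spatial.transform import Rotation as Ro
from workcell import bot,cams
def tool():
    o=bot.get_obs();return o,Ro.from_euler('xyz',o["tcp_rot"],degrees=True).as_matrix(),np.array(o["ee_pos"])
def ray(c,u,v,z):
    K=c["camera_matrix"];d=np.array(c["R"]).T@np.array([(u-K[0,2])/K[0,0],(v-K[1,2])/K[1,1],1]);o=-np.array(c["R"]).T@c["t"]
    return o+d*(z-o[2])/d[2]
def wray(c,R,p,u,v,z):
    K=c["camera_matrix"];x=np.array([u-K[0,2],v-K[1,2]]);r=np.hypot(*x);th=r/K[0,0]
    d=np.r_[np.sin(th)*x/max(r,1e-9),np.cos(th)];M=np.array(c["mount"]);d=R@M[:3,:3]@d;o=p+R@M[:3,3]
    return o+d*(z-o[2])/d[2]
def shift(target,R,p): return np.round(R.T@(np.array(target)-p),4)
E
python3 - <<'E'
from h import *
c=dict(np.load("top0.npz"))
f=lambda a,b,z:np.round(ray(c,190+a/3,115+b/3,z),3)
print("bar ends",f(197,272,.072),f(256,206,.072),"disc",f(228,247,.024))
print("collar",f(556,226,.175),[f(*m,.175) for m in((560,163),(498,255),(613,260))])
for n,q in dict(teacup=(400,278,.05),glaze=(388,380,.085),vase=(367,30,.115),purp=(268,405,.07),blue=(200,90,.07)).items():print(n,f(*q))
o,R,p=tool();print(R.round(3),p)
print(cams.camera("wrist")["mount"],cams.camera("wrist")["camera_matrix"])
print("shift jar",shift([0.53,-0.08,0.35],R,p))
E
```

```text
bar ends [0.476 0.213 0.072] [0.552 0.15  0.072] disc [0.514 0.186 0.024]
collar [ 0.51  -0.173  0.175] [array([ 0.578, -0.178,  0.175]), array([ 0.479, -0.112,  0.175]), array([ 0.475, -0.231,  0.175])]
teacup [ 0.476 -0.011  0.05 ]
glaze [0.357 0.    0.085]
vase [0.744 0.028 0.115]
purp [0.33  0.131 0.07 ]
blue [0.687 0.218 0.07 ]
[[-0.     0.402  0.916]
 [-0.     0.916 -0.402]
 [-1.    -0.     0.   ]] [0.22112719 0.50350228 0.23106111]
[[ 3.84764309e-05 -3.13593566e-01  9.49557304e-01 -1.42902172e-01]
 [ 9.99999996e-01  9.05437743e-05 -1.06180908e-05  1.13077405e-04]
 [-8.26467372e-05  9.49557300e-01  3.13593569e-01 -8.13551079e-02]
 [ 0.00000000e+00  0.00000000e+00  0.00000000e+00  1.00000000e+00]] [[309.70691629   0.         320.79701947]
 [  0.         309.70691629 202.24916587]
 [  0.           0.           1.        ]]
shift jar [-0.1187 -0.4101  0.5174]
```

Emit:
{"api": "apply_moves", "payload": {
  "commands": [
    [-0.06, -0.504, 0.537, 0, 1],
    [-0.06, -0.504, 0.537, 0, 1],
    [-0.06, -0.504, 0.537, 0, 1],
    [-0.06, -0.504, 0.537, 0, 1],
    [-0.06, -0.504, 0.537, 0, 1],
    [-0.06, -0.504, 0.537, 0, 1],
    [-0.06, -0.504, 0.537, 0, 1],
    [-0.06, -0.504, 0.537, 0, 1],
    [-0.06, -0.504, 0.537, 0, 1],
    [-0.06, -0.504, 0.537, 0, 1],
    [-0.06, -0.504, 0.537, 0, 1],
    [-0.06, -0.504, 0.537, 0, 1]
  ]
}}

```text
time: 1.6
ee_pos: [0.4561, -0.0487, 0.2804]
tcp_rot: [11.0, 90.0, -12.7]
wrist_force: [1.2, 1.2, -0.6]
opening: 0.0853
```

Emit:
{"api": "apply_moves", "payload": {
  "commands": [
    [-0.01, -0.093, 0.1, 0, 1],
    [-0.01, -0.093, 0.1, 0, 1],
    [-0.01, -0.093, 0.1, 0, 1],
    [-0.01, -0.093, 0.1, 0, 1],
    [-0.01, -0.093, 0.1, 0, 1],
    [-0.01, -0.093, 0.1, 0, 1],
    [-0.01, -0.093, 0.1, 0, 1]
  ]
}}

```text
time: 2.3
ee_pos: [0.51, -0.173, 0.291]
tcp_rot: [11.5, 89.9, -12.2]
wrist_force: [-0.2, 0.0, 0.3]
opening: 0.0856
```

Run:
```python
from h import *
o,R,p=tool();c=cams.camera("wrist");print(p,R.round(3),o["q"])
np.savez("wj.npz",Rt=R,p=p,**c);cv2.imwrite("pics/wj.png",c["frame"])
```

```text
[ 0.510029   -0.17304564  0.29099341] [[ 0.002  0.401  0.916]
 [-0.     0.916 -0.401]
 [-1.     0.     0.002]] [-1.87466981e+01  5.13545489e+00  1.69869326e+01  1.01764020e+02
  1.01084502e-02  4.90703767e+00]
```

View pics/wj.png

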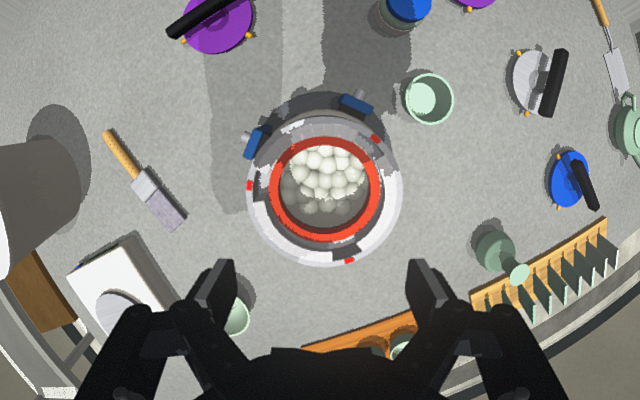

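The jar is in view with its red marks at about (376,139), (250,185) and (349,260). The collar edges and gaps show clearly.

Run:
```python
from h import *
c=dict(np.load("wj.npz"));R,p=c["Rt"],c["p"];f=c["frame"].astype(int)
m=((f[...,2]>150)&(f[...,1]<90)&(f[...,0]<90)).astype(np.uint8);m[:, :230]=0;m[:,420:]=0;m[:100]=0;m[285:]=0
n,l,s,ce=cv2.connectedComponentsWithStats(m)
P=[]
for i in range(1,n):
    if s[i,4]>5:
        print(s[i],ce[i].round(1),wray(c,R,p,*ce[i],.175).round(4))
        if s[i,4]<300:P.append(wray(c,R,p,*ce[i],.175)[:2])
P=np.array(P)
A=np.c_[2*P,np.ones(len(P))];b=(P**2).sum(1);x=np.linalg.lstsq(A,b,rcond=None)[0];print("centre",x[:2],"r",np.sqrt(x[2]+x[0]**2+x[1]**2),"mean",P.mean(0))
a=np.degrees(np.arctan2(*(P-x[:2]).T[::-1]));print(a,(a+60)%120-60)
# collar top from depth
K=c["camera_matrix"];v,u=np.mgrid[90:285,230:420];d=c["depth"][90:285,230:420]
r=np.hypot(u-K[0,2],v-K[1,2]);th=r/K[0,0];k=d*np.tan(th)/np.maximum(r,1e-9)
X=np.stack([(u-K[0,2])*k,(v-K[1,2])*k,d],-1).reshape(-1,3)
M=c["mount"];W=(X@M[:3,:3].T+M[:3,3])@R.T+p
W=W[(d.ravel()>0)]
T=W[(abs(W[:,2]-.175)<.006)];print(len(T),np.median(T[:,2]))
(xc,yc),rr=cv2.minEnclosingCircle(T[:,:2].astype(np.float32));print("collar circle",xc,yc,rr)
q=T[:,:2]-x[:2];rad=np.hypot(*q.T);an=np.degrees(np.arctan2(q[:,1],q[:,0]))
h,e=np.histogram(an[(rad>.055)&(rad<.062)],bins=120,range=(-180,180))
print("gap angles",(e[:-1]+1.5)[h<0.4*np.median(h)])
```

```text
[370 134  11  10  58] [374.9 138.5] [ 0.4805 -0.1102  0.175 ]
[291 137  80  27 698] [331.2 145.9] [ 0.4719 -0.1467  0.175 ]
[ 268  161  111   82 1484] [317.7 211.1] [ 0.5206 -0.1805  0.175 ]
[371 162   4   7  10] [372.5 164.6] [ 0.5007 -0.1204  0.175 ]
[374 170   4   5  10] [375.5 172.3] [ 0.508  -0.1204  0.175 ]
[247 180   6  10  46] [249.  184.7] [ 0.4738 -0.226   0.175 ]
[345 257   9   7  37] [348.7 259.6] [ 0.5775 -0.1734  0.175 ]
centre [ 0.51130463 -0.17604757] r 0.06309214952267349 mean [ 0.50808829 -0.15006768]
[ 115.06681969  100.81256381   93.36361594 -126.87698169    2.29584055] [ -4.93318031 -19.18743619 -26.63638406  -6.87698169   2.29584055]
7075 0.1752917563637324
collar circle 0.5108190774917603 -0.16980935633182526 0.07059106975793839
gap angles [ -7.5  -4.5  -1.5   1.5   4.5   7.5  10.5  13.5 106.5 109.5 112.5 115.5
 118.5 121.5 124.5]
```

Emit:
{"api": "apply_moves", "payload": {
  "commands": [
    [0.09, 0.328, -0.139, 0.3, 1],
    [0.09, 0.328, -0.139, 0.3, 1],
    [0.09, 0.328, -0.139, 0.3, 1],
    [0.09, 0.328, -0.139, 0.3, 1],
    [0.09, 0.328, -0.139, 0.3, 1],
    [0.09, 0.328, -0.139, 0.3, 1],
    [0.09, 0.328, -0.139, 0.3, 1],
    [0.09, 0.328, -0.139, 0.3, 1],
    [0.09, 0.328, -0.139, 0.3, 1],
    [0.09, 0.328, -0.139, 0.3, 1],
    [0.09, 0.328, -0.139, 0.3, 1],
    [0.09, 0.328, -0.139, 0.3, 1]
  ]
}}

```text
time: 3.55
ee_pos: [0.5146, 0.1823, 0.2016]
tcp_rot: [38.1, 89.9, -2.8]
wrist_force: [-0.9, 0.3, -0.2]
opening: 0.0856
```

Run:
```python
from h import *
o,R,p=tool();c=cams.camera("wrist");print(p,R.round(3),np.round(o["q"],1),o["time"])
np.savez("wl.npz",Rt=R,p=p,**c);cv2.imwrite("pics/wl.png",cv2.resize(c["frame"][60:320,190:450],None,fx=2.3,fy=2.3,interpolation=cv2.INTER_CUBIC))
```

```text
[0.51460368 0.18232496 0.2015541 ] [[ 0.003  0.655  0.756]
 [-0.     0.756 -0.655]
 [-1.     0.002  0.002]] [19.5  3.7  5.5 91.6 -0.1 60.4] 3.55
```

View pics/wl.png

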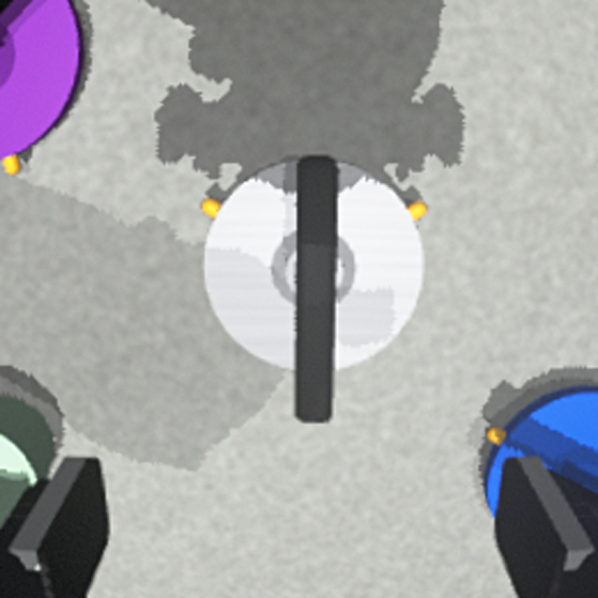

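This is the steel-white lid, with its bar running from crop (317,158) to (313,420), nearly along tool z. Two lugs show at (212,208) and (418,210), and the third is under the bar's lower end.

Run:
```python
from h import *
c=dict(np.load("wl.npz"));R,p=c["Rt"],c["p"]
K=c["camera_matrix"];sl=np.s_[110:250,260:400];v,u=np.mgrid[sl];d=c["depth"][sl]
r=np.hypot(u-K[0,2],v-K[1,2]);th=r/K[0,0];k=d*np.tan(th)/np.maximum(r,1e-9)
X=np.stack([(u-K[0,2])*k,(v-K[1,2])*k,d],-1);M=c["mount"];W=(X@M[:3,:3].T+M[:3,3])@R.T+p
top=(abs(W[...,2]-.076)<.006)&(c["frame"][sl].max(-1)<110);T=W[top];print(len(T),np.median(T[:,2]))
rc=cv2.minAreaRect(T[:,:2].astype(np.float32));print("bar rect",rc)
x=T[:,:2]-T[:,:2].mean(0);w=np.linalg.svd(x,full_matrices=False)[2][0];w*=np.sign(w[0]);print("bar yaw",np.degrees(np.arctan2(w[1],w[0])))
disc=(abs(W[...,2]-.026)<.005)|(abs(W[...,2]-.024)<.004)
g=disc&(c["frame"][sl].min(-1)>150);D=W[g];print("disc",len(D),np.median(D[:,2]),cv2.minEnclosingCircle(D[:,:2].astype(np.float32)))
# lugs
f=c["frame"][sl].astype(int);l=(f[...,2]>180)&(f[...,0]<110);n,_,s,ce=cv2.connectedComponentsWithStats(l.astype(np.uint8))
for i in range(1,n):
  if s[i,4]>8:print("lug",wray(c,R,p,ce[i][0]+260,ce[i][1]+110,.026))
b=np.array(rc[0])
print("tool yaw z",np.degrees(np.arctan2(R[1,2],R[0,2])),"shift",shift([*b,.064-.019],R,p),shift([*b,.064-.019-.0],R,p))
```

```text
1875 0.07600149059623185
bar rect ((0.5150935053825378, 0.18990036845207214), (0.01525165792554617, 0.10824725031852722), 49.01394271850586)
bar yaw -41.33003326049229
disc 5064 0.024387916453789807 ((0.5166298747062683, 0.19104258716106415), 0.053612396121025085)
lug [0.46252157 0.17304266 0.026     ]
lug [0.52452128 0.2434089  0.026     ]
tool yaw z -40.900297683855705 shift [ 0.1566  0.0058 -0.0049] [ 0.1566  0.0058 -0.0049]
```

Emit:
{"api": "apply_moves", "payload": {
  "commands": [
    [0.06, 0.006, -0.005, 0.007, 1],
    [0.1, 0.006, -0.005, 0.007, 1],
    [0.14, 0.006, -0.005, 0.007, 1],
    [0.157, 0.006, -0.005, 0.007, 1],
    [0.157, 0.006, -0.005, 0.007, 1],
    [0.157, 0.006, -0.005, 0.007, -1],
    [0.157, 0.006, -0.005, 0.007, -1],
    [0.157, 0.006, -0.005, 0.007, -1],
    [0.157, 0.006, -0.005, 0.007, -1],
    [0.157, 0.006, -0.005, 0.007, -1],
    [0.157, 0.006, -0.005, 0.007, -1],
    [0.157, 0.006, -0.005, 0.007, -1]
  ],
  "newtons": 60
}}

```text
time: 4.8
ee_pos: [0.5155, 0.1902, 0.0452]
tcp_rot: [43.4, 89.8, 2.1]
wrist_force: [-0.9, 0.4, 5.2]
opening: 0.0149
```

Emit:
{"api": "apply_moves", "payload": {
  "commands": [
    [-0.03, 0, 0, 0, -1],
    [-0.07, 0, 0, 0, -1],
    [-0.12, 0, 0, 0, -1],
    [-0.17, 0, 0, 0, -1],
    [-0.22, 0, 0, 0, -1],
    [-0.25, 0, 0, 0, -1],
    [-0.25, 0, 0, 0, -1],
    [-0.25, 0, 0, 0, -1],
    [-0.25, 0, 0, 0, -1]
  ]
}}

```text
time: 5.7
ee_pos: [0.5143, 0.19, 0.2927]
tcp_rot: [-48.7, 89.9, -90.0]
wrist_force: [-0.2, -0.6, -5.4]
opening: 0.0155
```

Run:
```python
from h import *
o,R,p=tool();c=cams.camera("wrist");print(p,R.round(4),np.round(o["q"],1),o["time"],o["opening"],o["wrist_force"],o["torque"])
np.savez("wh.npz",Rt=R,p=p,**c);cv2.imwrite("pics/wh.png",c["frame"])
z=np.degrees(np.arctan2(R[1,2],R[0,2]));print("yaw",z,"turn to -3.2 rad",np.radians(z+3.2-0.5),"shift",shift([.5107,-.1699,.30],R,p))
```

```text
[0.51425398 0.19004479 0.29267188] [[ 0.000e+00  6.601e-01  7.512e-01]
 [-1.000e-03  7.512e-01 -6.601e-01]
 [-1.000e+00 -8.000e-04  7.000e-04]] [ 2.030e+01  6.700e+00  1.890e+01  1.022e+02 -1.000e-01  6.160e+01] 5.7 0.01546140623053235 [-0.20373991 -0.56841734 -5.35969532] [-0.01471924  0.00984294  0.02740302]
yaw -41.30847131288696 turn to -3.2 rad -0.6738449435716553 shift [-0.007  -0.2727  0.2349]
```

View pics/wh.png

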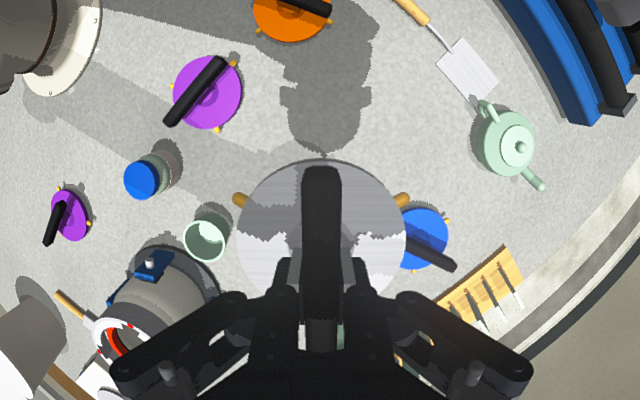

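The lid is held in the jaws, with its bar along tool z, the disc centred near (322,225), and brass lugs at (240,200) and (403,199). Next I measure the lid's offset in the tool frame.

Run:
```python
from h import *
c=dict(np.load("wh.npz"));R,p=c["Rt"],c["p"]
K=c["camera_matrix"];sl=np.s_[140:300,215:430];v,u=np.mgrid[sl];d=c["depth"][sl]
r=np.hypot(u-K[0,2],v-K[1,2]);th=r/K[0,0];k=d*np.tan(th)/np.maximum(r,1e-9)
X=np.stack([(u-K[0,2])*k,(v-K[1,2])*k,d],-1);M=c["mount"];T=X@M[:3,:3].T+M[:3,3]
f=c["frame"][sl].astype(int)
l=((f[...,2]-f[...,0]>60)&(d<.25)&(d>0));n,_,s,ce=cv2.connectedComponentsWithStats(l.astype(np.uint8))
for i in range(1,n):
  if s[i,4]>8:print("lug",s[i,4],np.median(T[_==i],0).round(4),T[_==i].min(0).round(4),T[_==i].max(0).round(4))
g=(f.min(-1)>90)&(abs(T[...,0]-.017)<.008);D=T[g];print(len(D),np.median(D,0))
A=np.c_[D[:,1:],np.ones(len(D))];print("plane x=",np.linalg.lstsq(A,D[:,0],rcond=None)[0])
print(D.min(0),D.max(0))
# outer edge of disc: back (min z) per y column
E=[]
for y in np.arange(-.045,.046,.003):
    q=D[abs(D[:,1]-y)<.0015]
    if len(q)>5:E.append((y,q[:,2].min()))
E=np.array(E);b=(E**2).sum(1);x=np.linalg.lstsq(np.c_[2*E,np.ones(len(E))],b,rcond=None)[0];print("disc c(y,z)",x[:2],np.sqrt(x[2]+x[0]**2+x[1]**2))
```

```text
lug 156 [ 0.0235 -0.0473 -0.0285] [ 0.021  -0.052  -0.0317] [ 0.0263 -0.0429 -0.0234]
lug 155 [ 0.0239  0.0465 -0.0282] [ 0.0198  0.0422 -0.0317] [ 0.0273  0.0518 -0.0237]
11617 [ 0.02080458 -0.00815792 -0.01389954]
plane x= [ 0.00358562 -0.00236126  0.02068788]
[ 0.01270413 -0.05216384 -0.05097443] [0.02490799 0.05122824 0.03466428]
disc c(y,z) [-0.00031666  0.00168714] 0.052732461031382113
```

Emit:
{"api": "apply_moves", "payload": {
  "commands": [
    [-0.007, -0.273, 0.235, -0.665, -1],
    [-0.007, -0.273, 0.235, -0.665, -1],
    [-0.007, -0.273, 0.235, -0.665, -1],
    [-0.007, -0.273, 0.235, -0.665, -1],
    [-0.007, -0.273, 0.235, -0.665, -1],
    [-0.007, -0.273, 0.235, -0.665, -1],
    [-0.007, -0.273, 0.235, -0.665, -1],
    [-0.007, -0.273, 0.235, -0.665, -1],
    [-0.007, -0.273, 0.235, -0.665, -1],
    [-0.007, -0.273, 0.235, -0.665, -1],
    [-0.007, -0.273, 0.235, -0.665, -1],
    [-0.007, -0.273, 0.235, -0.665, -1]
  ]
}}

```text
time: 6.95
ee_pos: [0.5105, -0.1691, 0.2999]
tcp_rot: [-113.6, 89.9, -116.7]
wrist_force: [0.4, -0.1, -4.3]
opening: 0.0153
```

```bash
cat > st.py <<'E'
from h import *
o,R,p=tool();z=np.degrees(np.arctan2(R[1,2],R[0,2]))
print("t",o["time"],"p",p.round(4),"yaw",z.round(2),"tilt",np.round(R[:2,0],4),"F",np.round(o["wrist_force"],2),"M",np.round(o["torque"],3),"op",round(o["opening"],4),"q6",round(o["q"][5],1))
print("to axis",shift([.5107,-.1699,p[2]],R,p),"turn to -3.2:",round(np.radians(z+3.2),4))
E
python3 st.py
```

```text
t 6.95 p [ 0.5105 -0.1691  0.2999] yaw -3.12 tilt [-0.0005 -0.0009] F [ 0.45 -0.08 -4.28] M [-0.017  0.078  0.019] op 0.0153 q6 -15.2
to axis [ 0.     -0.0008  0.0002] turn to -3.2: 0.0014
```

Emit:
{"api": "apply_moves", "payload": {
  "commands": [
    [0.04, -0.0008, 0.0002, 0.001, -1],
    [0.075, -0.0008, 0.0002, 0.001, -1],
    [0.083, -0.0008, 0.0002, 0.001, -1],
    [0.083, -0.0008, 0.0002, 0.001, -1],
    [0.083, -0.0008, 0.0002, 0.001, -1],
    [0.083, -0.0008, 0.0002, 0.001, -1]
  ]
}}

```text
time: 7.55
ee_pos: [0.5114, -0.17, 0.2191]
tcp_rot: [-33.2, 89.8, -36.4]
wrist_force: [-0.0, -0.1, -5.4]
opening: 0.0153
```

```bash
python3 st.py
python3 - <<'E'
from h import *
c=cams.camera("wrist");f=c["frame"];o,R,p=tool();np.savez("wi.npz",Rt=R,p=p,**c)
cv2.imwrite("pics/wi.png",cv2.resize(f[120:320,190:450],None,fx=3,fy=3,interpolation=cv2.INTER_CUBIC))
E
```

```text
t 7.55 p [ 0.5114 -0.17    0.2191] yaw -3.16 tilt [ 0.0024 -0.0018] F [-0.03 -0.06 -5.39] M [-0.032  0.042 -0.051] op 0.0153 q6 -15.2
to axis [-0.      0.0001 -0.0007] turn to -3.2: 0.0007
```

View pics/wi.png

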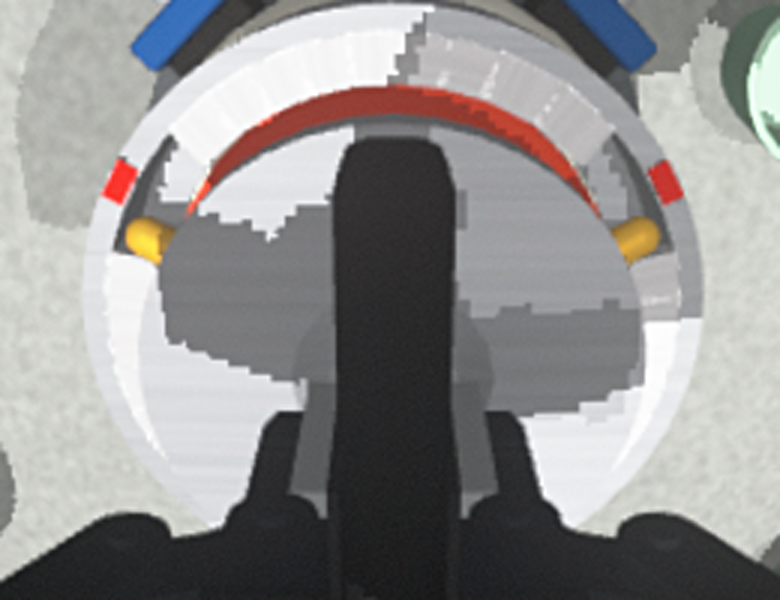

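The view is symmetric. Lugs are at (150,240) and (637,240), red marks at (120,182) and (666,182), and the dark gaps sit next to the lugs. The alignment looks right, so I descend gently.

Emit:
{"api": "apply_moves", "payload": {
  "commands": [
    [0.003, 0, -0.0005, 0, -1],
    [0.006, 0, -0.0005, 0, -1],
    [0.009, 0, -0.0005, 0, -1],
    [0.012, 0, -0.0005, 0, -1],
    [0.015, 0, -0.0005, 0, -1],
    [0.015, 0, -0.0005, 0, -1]
  ]
}}

```text
time: 8.2
ee_pos: [0.5107, -0.17, 0.2032]
tcp_rot: [-42.9, 89.9, -46.1]
wrist_force: [0.2, 0.2, -4.7]
opening: 0.015
```

```bash
python3 st.py
```

```text
t 8.2 p [ 0.5107 -0.17    0.2032] yaw -3.17 tilt [ 0.0014 -0.0014] F [ 0.22  0.23 -4.66] M [ 0.031  0.007 -0.083] op 0.015 q6 -15.2
to axis [-0.      0.0001  0.    ] turn to -3.2: 0.0005
```

Emit:
{"api": "apply_moves", "payload": {
  "commands": [
    [0.002, 0, 0, 0, -1],
    [0.004, 0, 0, 0, -1],
    [0.006, 0, 0, 0, -1],
    [0.008, 0, 0, 0, -1],
    [0.009, 0, 0, 0, -1]
  ]
}}

```text
time: 8.7
ee_pos: [0.5106, -0.17, 0.1939]
tcp_rot: [-47.7, 89.9, -50.9]
wrist_force: [0.0, -0.2, -4.9]
opening: 0.015
```

```bash
python3 st.py
```

```text
t 8.7 p [ 0.5106 -0.17    0.1939] yaw -3.17 tilt [ 0.0011 -0.0013] F [ 0.04 -0.2  -4.86] M [0.032 0.015 0.033] op 0.015 q6 -15.2
to axis [-0.      0.0001  0.0001] turn to -3.2: 0.0006
```

Emit:
{"api": "apply_moves", "payload": {
  "commands": [
    [0.001, 0, 0, 0, -1],
    [0.002, 0, 0, 0, -1],
    [0.003, 0, 0, 0, -1],
    [0.003, 0, 0, 0, -1]
  ]
}}

```text
time: 9.1
ee_pos: [0.5106, -0.17, 0.1908]
tcp_rot: [-47.5, 89.9, -50.6]
wrist_force: [-0.2, -0.2, -5.3]
opening: 0.0152
```

Emit:
{"api": "apply_moves", "payload": {
  "commands": [
    [0.001, 0, 0, 0, -1],
    [0.002, 0, 0, 0, -1],
    [0.002, 0, 0, 0, -1]
  ]
}}

```text
time: 9.4
ee_pos: [0.5107, -0.1701, 0.1894]
tcp_rot: [-36.7, 89.9, -39.9]
wrist_force: [-1.1, -0.0, 1.3]
opening: 0.015
```

Emit:
{"api": "apply_moves", "payload": {
  "commands": [
    [0, 0, 0, 0.035, -1],
    [0, 0, 0, 0.07, -1],
    [0, 0, 0, 0.105, -1],
    [0, 0, 0, 0.14, -1],
    [0, 0, 0, 0.14, -1]
  ]
}}

```text
time: 9.9
ee_pos: [0.5109, -0.1701, 0.1897]
tcp_rot: [-20.7, 89.8, -31.9]
wrist_force: [-0.2, 0.4, -0.5]
opening: 0.015
```

```bash
python3 st.py
```

```text
t 9.9 p [ 0.5109 -0.1701  0.1897] yaw -11.22 tilt [ 0.0026 -0.0016] F [-0.23  0.39 -0.51] M [ 0.228 -0.081 -0.03 ] op 0.015 q6 -7.2
to axis [-0.      0.0001 -0.0002] turn to -3.2: -0.14
```

Emit:
{"api": "apply_moves", "payload": {
  "commands": [
    [0, 0, 0, 0.035, -1],
    [0, 0, 0, 0.07, -1],
    [0, 0, 0, 0.105, -1],
    [0, 0, 0, 0.105, -1],
    [0, 0, 0, 0.105, -1]
  ]
}}

```text
time: 10.4
ee_pos: [0.5111, -0.1701, 0.1898]
tcp_rot: [-10.4, 89.8, -27.6]
wrist_force: [0.3, 0.7, -1.3]
opening: 0.0151
```

```bash
python3 st.py
```

```text
t 10.4 p [ 0.5111 -0.1701  0.1898] yaw -17.15 tilt [ 0.0031 -0.0016] F [ 0.31  0.72 -1.31] M [ 0.175 -0.048 -0.057] op 0.0151 q6 -1.2
to axis [-0.      0.0001 -0.0004] turn to -3.2: -0.2435
```

Emit:
{"api": "apply_moves", "payload": {
  "commands": [
    [0.0003, 0, -0.0003, 0.026, -1],
    [0.0003, 0, -0.0003, 0.052, -1],
    [0.0003, 0, -0.0003, 0.052, -1],
    [0.0003, 0, -0.0003, 0.052, -1]
  ]
}}

```text
time: 10.8
ee_pos: [0.5108, -0.17, 0.1896]
tcp_rot: [-6.1, 89.8, -26.2]
wrist_force: [0.0, 0.2, -0.8]
opening: 0.0152
```

```bash
python3 st.py
```

```text
t 10.8 p [ 0.5108 -0.17    0.1896] yaw -20.12 tilt [ 0.0033 -0.0016] F [ 0.03  0.22 -0.75] M [0.238 0.067 0.028] op 0.0152 q6 1.7
to axis [-0.      0.     -0.0002] turn to -3.2: -0.2953
```

Emit:
{"api": "apply_moves", "payload": {
  "commands": [
    [0, 0, -0.0001, 0.026, -1],
    [0, 0, -0.0001, 0.052, -1],
    [0, 0, -0.0001, 0.052, -1],
    [0, 0, -0.0001, 0.052, -1]
  ]
}}

```text
time: 11.2
ee_pos: [0.5108, -0.17, 0.1896]
tcp_rot: [-1.9, 89.8, -25.0]
wrist_force: [0.7, 0.3, -0.5]
opening: 0.0153
```

```bash
python3 st.py
```

```text
t 11.2 p [ 0.5108 -0.17    0.1896] yaw -23.1 tilt [ 0.0035 -0.0017] F [ 0.7   0.31 -0.53] M [ 0.208  0.018 -0.074] op 0.0153 q6 4.7
to axis [-0.      0.     -0.0002] turn to -3.2: -0.3473
```

Turned 19.9° with no bite yet. I carry on in 2° steps.

Emit:
{"api": "apply_moves", "payload": {
  "commands": [
    [0, 0, -0.0001, 0.017, -1],
    [0, 0, -0.0001, 0.035, -1],
    [0, 0, -0.0001, 0.035, -1],
    [0, 0, -0.0001, 0.035, -1]
  ]
}}

```text
time: 11.6
ee_pos: [0.5108, -0.1699, 0.1896]
tcp_rot: [0.2, 89.8, -24.9]
wrist_force: [-0.8, -0.2, 1.1]
opening: 0.0152
```

```bash
python3 st.py
```

```text
t 11.6 p [ 0.5108 -0.1699  0.1896] yaw -25.1 tilt [ 0.0036 -0.0017] F [-0.82 -0.21  1.14] M [ 0.129  0.131 -0.029] op 0.0152 q6 6.7
to axis [-0.     -0.     -0.0001] turn to -3.2: -0.3822
```

Emit:
{"api": "apply_moves", "payload": {
  "commands": [
    [0, 0, -0.0001, 0.017, -1],
    [0, 0, -0.0001, 0.035, -1],
    [0, 0, -0.0001, 0.035, -1],
    [0, 0, -0.0001, 0.035, -1]
  ]
}}

```text
time: 12.0
ee_pos: [0.5108, -0.1699, 0.1896]
tcp_rot: [3.4, 89.8, -23.7]
wrist_force: [-0.4, 0.6, -0.4]
opening: 0.0151
```

```bash
python3 st.py
```

```text
t 12.0 p [ 0.5108 -0.1699  0.1896] yaw -27.11 tilt [ 0.0038 -0.0017] F [-0.39  0.57 -0.38] M [0.209 0.09  0.027] op 0.0151 q6 8.7
to axis [-0.     -0.     -0.0001] turn to -3.2: -0.4173
```

Emit:
{"api": "apply_moves", "payload": {
  "commands": [
    [0, 0, -0.0001, 0.017, -1],
    [0, 0, -0.0001, 0.035, -1],
    [0, 0, -0.0001, 0.035, -1],
    [0, 0, -0.0001, 0.035, -1]
  ]
}}

```text
time: 12.4
ee_pos: [0.5108, -0.1699, 0.1897]
tcp_rot: [5.6, 89.8, -23.6]
wrist_force: [-0.6, -0.3, 0.5]
opening: 0.0156
```

```bash
python3 st.py
```

```text
t 12.4 p [ 0.5108 -0.1699  0.1897] yaw -29.12 tilt [ 0.004  -0.0017] F [-0.59 -0.32  0.46] M [0.188 0.077 0.045] op 0.0156 q6 10.7
to axis [-0. -0. -0.] turn to -3.2: -0.4523
```

Emit:
{"api": "apply_moves", "payload": {
  "commands": [
    [0, 0, 0, 0.017, -1],
    [0, 0, 0, 0.035, -1],
    [0, 0, 0, 0.035, -1],
    [0, 0, 0, 0.035, -1]
  ]
}}

```text
time: 12.8
ee_pos: [0.5108, -0.1699, 0.1896]
tcp_rot: [8.4, 89.7, -22.7]
wrist_force: [-0.4, 0.4, -0.3]
opening: 0.0151
```

```bash
python3 st.py
```

```text
t 12.8 p [ 0.5108 -0.1699  0.1896] yaw -31.12 tilt [ 0.0041 -0.0017] F [-0.4   0.35 -0.27] M [ 0.153  0.085 -0.029] op 0.0151 q6 12.7
to axis [-0.     -0.0001 -0.0001] turn to -3.2: -0.4874
```

Emit:
{"api": "apply_moves", "payload": {
  "commands": [
    [0, 0, 0, 0.017, -1],
    [0, 0, 0, 0.035, -1],
    [0, 0, 0, 0.035, -1],
    [0, 0, 0, 0.035, -1]
  ]
}}

```text
time: 13.2
ee_pos: [0.5109, -0.1699, 0.1896]
tcp_rot: [10.7, 89.7, -22.4]
wrist_force: [-0.7, 0.1, -0.3]
opening: 0.0153
```

```bash
python3 st.py
```

```text
t 13.2 p [ 0.5109 -0.1699  0.1896] yaw -33.13 tilt [ 0.0042 -0.0017] F [-0.7   0.09 -0.32] M [ 0.179  0.073 -0.07 ] op 0.0153 q6 14.7
to axis [-0.     -0.0001 -0.0001] turn to -3.2: -0.5224
```

Emit:
{"api": "apply_moves", "payload": {
  "commands": [
    [0, 0, 0, 0.017, -1],
    [0, 0, 0, 0.035, -1],
    [0, 0, 0, 0.035, -1],
    [0, 0, 0, 0.035, -1]
  ]
}}

```text
time: 13.6
ee_pos: [0.5109, -0.1699, 0.1896]
tcp_rot: [13.1, 89.7, -22.1]
wrist_force: [0.3, -0.1, -1.0]
opening: 0.015
```

```bash
python3 st.py
```

```text
t 13.6 p [ 0.5109 -0.1699  0.1896] yaw -35.14 tilt [ 0.0043 -0.0017] F [ 0.31 -0.07 -1.03] M [ 0.204  0.125 -0.046] op 0.015 q6 16.8
to axis [-0.     -0.0001 -0.0002] turn to -3.2: -0.5575
```

Emit:
{"api": "apply_moves", "payload": {
  "commands": [
    [0, 0, 0, 0.017, -1],
    [0, 0, 0, 0.035, -1],
    [0, 0, 0, 0.035, -1],
    [0, 0, 0, 0.035, -1]
  ]
}}

```text
time: 14.0
ee_pos: [0.5108, -0.1699, 0.1894]
tcp_rot: [15.9, 89.8, -21.3]
wrist_force: [-0.7, 1.0, -3.2]
opening: 0.0151
```

```bash
python3 st.py
```

```text
t 14.0 p [ 0.5108 -0.1699  0.1894] yaw -37.15 tilt [ 0.0038 -0.0015] F [-0.67  0.96 -3.2 ] M [ 0.253  0.038 -0.034] op 0.0151 q6 18.8
to axis [-0.     -0.0001 -0.0001] turn to -3.2: -0.5925
```

Emit:
{"api": "apply_moves", "payload": {
  "commands": [
    [0, 0, 0, 0.017, -1],
    [0, 0, 0, 0.035, -1],
    [0, 0, 0, 0.035, -1],
    [0, 0, 0, 0.035, -1]
  ]
}}

```text
time: 14.4
ee_pos: [0.5107, -0.1698, 0.1891]
tcp_rot: [19.1, 89.8, -20.1]
wrist_force: [-0.1, -0.2, -6.1]
opening: 0.0149
```

```bash
python3 st.py
```

```text
t 14.4 p [ 0.5107 -0.1698  0.1891] yaw -39.15 tilt [ 0.0034 -0.0012] F [-0.05 -0.23 -6.09] M [0.314 0.004 0.077] op 0.0149 q6 20.8
to axis [-0.     -0.0001  0.    ] turn to -3.2: -0.6275
```

The ramps first bit at about 32.0° of turn (yaw −35.2°). I go on to about 42.4° (yaw −45.6°), following the lid down 2 mm.

Emit:
{"api": "apply_moves", "payload": {
  "commands": [
    [0.0006, 0, 0, 0.017, -1],
    [0.0009, 0, 0, 0.034, -1],
    [0.0012, 0, 0, 0.051, -1],
    [0.0012, 0, 0, 0.057, -1],
    [0.0012, 0, 0, 0.057, -1]
  ]
}}

```text
time: 14.9
ee_pos: [0.5109, -0.1698, 0.1884]
tcp_rot: [22.9, 89.7, -19.6]
wrist_force: [-0.3, 0.1, 2.5]
opening: 0.0152
```

```bash
python3 st.py
```

```text
t 14.9 p [ 0.5109 -0.1698  0.1884] yaw -42.44 tilt [ 0.0043 -0.0015] F [-0.29  0.13  2.48] M [0.242 0.115 0.202] op 0.0152 q6 24.1
to axis [-0.     -0.0002 -0.0001] turn to -3.2: -0.6848
```

Emit:
{"api": "apply_moves", "payload": {
  "commands": [
    [0.0002, 0, 0, 0.018, -1],
    [0.0004, 0, 0, 0.036, -1],
    [0.0005, 0, 0, 0.055, -1],
    [0.0005, 0, 0, 0.056, -1],
    [0.0005, 0, 0, 0.056, -1]
  ]
}}

```text
time: 15.4
ee_pos: [0.5109, -0.1698, 0.1878]
tcp_rot: [27.3, 89.7, -18.3]
wrist_force: [-1.5, 0.5, 0.7]
opening: 0.0151
```

```bash
python3 st.py
```

```text
t 15.4 p [ 0.5109 -0.1698  0.1878] yaw -45.66 tilt [ 0.0043 -0.0014] F [-1.46  0.49  0.74] M [0.325 0.084 0.164] op 0.0151 q6 27.3
to axis [-0.     -0.0002 -0.0001] turn to -3.2: -0.7411
```

Emit:
{"api": "apply_moves", "payload": {
  "commands": [
    [0, 0, 0, 0, -0.6],
    [0, 0, 0, 0, -0.4],
    [0, 0, 0, 0, 0],
    [0, 0, 0, 0, 0.5],
    [0, 0, 0, 0, 1],
    [0, 0, 0, 0, 1],
    [0, 0, 0, 0, 1],
    [-0.03, 0, 0, 0, 1],
    [-0.07, 0, 0, 0, 1],
    [-0.1, 0, 0, 0, 1],
    [-0.1, 0, 0, 0, 1],
    [-0.1, 0, 0, 0, 1]
  ]
}}

```text
time: 16.6
ee_pos: [0.5109, -0.1698, 0.2882]
tcp_rot: [27.3, 89.7, -18.3]
wrist_force: [-0.0, -0.2, -0.9]
opening: 0.0852
```

```bash
python3 st.py
python3 - <<'E'
from h import *
o,R,p=tool();c=cams.camera("wrist");cv2.imwrite("pics/we.png",c["frame"])
K=c["camera_matrix"];sl=np.s_[60:300,220:430];v,u=np.mgrid[sl];d=c["depth"][sl]
r=np.hypot(u-K[0,2],v-K[1,2]);th=r/K[0,0];k=d*np.tan(th)/np.maximum(r,1e-9)
X=np.stack([(u-K[0,2])*k,(v-K[1,2])*k,d],-1);M=np.array(c["mount"]);W=(X@M[:3,:3].T+M[:3,3])@R.T+p
T=W[(abs(W[...,2]-.2188)<.006)&(c["frame"][sl].max(-1)<110)&(np.hypot(W[...,0]-.5107,W[...,1]+.17)<.07)]
x=T[:,:2]-T[:,:2].mean(0);w=np.linalg.svd(x,full_matrices=False)[2][0];w*=np.sign(w[0])
print(len(T),"bar top z",np.median(T[:,2]),"yaw",np.degrees(np.arctan2(w[1],w[0])),cv2.minAreaRect(T[:,:2].astype(np.float32)))
print("plane",np.linalg.lstsq(np.c_[x,np.ones(len(x))],T[:,2],rcond=None)[0])
E
```

```text
t 16.6 p [ 0.5109 -0.1698  0.2882] yaw -45.66 tilt [ 0.0054 -0.0018] F [-0.02 -0.2  -0.93] M [ 0.015  0.016 -0.004] op 0.0852 q6 27.3
to axis [-0.     -0.0002 -0.    ] turn to -3.2: -0.7411
2828 bar top z 0.2185636495422188 yaw -45.460914771325825 ((0.5100062489509583, -0.16951946914196014), (0.016054855659604073, 0.10807648301124573), 44.28468704223633)
plane [0.00715776 0.00107213 0.2183733 ]
```

View pics/we.png

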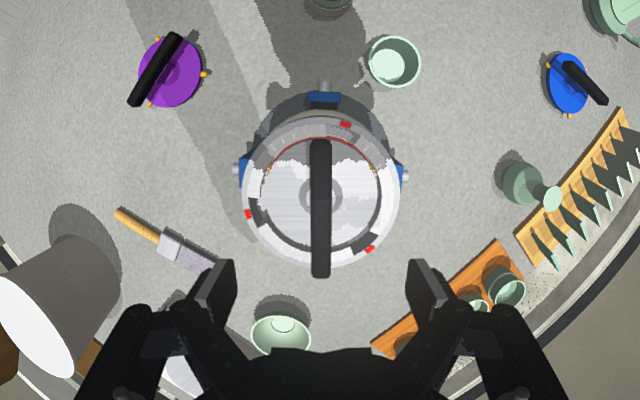

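The lid is seated under the lips with its bar from (320,140) to (320,277) and the fingers clear of it. It did not spring back (bar yaw −45.5°), is level to 0.007 rad, and is centred to within about 1 mm.

```bash
python3 -c "
from workcell import bot
print(bot.job_done())"
```

```text
the job is handed in; nothing more can be done
None
```

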